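# Rock a seized stopper out of a colourant bottle

### The job

The glass stopper of the tall amber bottle has seized in its neck. Rock it loose by pushing its flat upright grip over to one side and then to the other, across its broad faces, until both sides of the joint have let go, without lifting the bottle out of its well in the wooden rack. Then pull the stopper out and set it down standing upright near the middle of the white glazed tile, without dropping it, leaving the bottle in its well and the two capped jars and the teapot undisturbed.

Things in the scene. Friction and masses are not known exactly. Their poses are not given: they have to be found in the camera images.
- rack: Pale wooden rack screwed to the bench, 120 (x) by 350 (y) by 85 mm high; three round wells 94 mm wide and 80 mm deep in a row along its y axis, 115 mm apart, the middle one at its centre. Origin: centre of its underside, z up. Bottle and jars stand in the wells, 5 mm above the bench.
- bottle: Tall amber bottle, 0.55 kg, loose in one of the wells with 1 mm play. Body 92 mm wide, shoulder 98 to 122 mm up, neck 50 mm wide outside, 40 mm inside, flat rim 150 mm above its base. Origin: centre of its underside, z up. The stopper starts with its axes parallel to the bottle's. A straight pull on the seized stopper lifts the whole bottle.
- stopper_grip (a point): Centre of the stopper's upright flat grip: z up along the stopper, x along its 36 mm width, y across its broad faces (14 mm thick). The grip is 60 mm high: its top is 30 mm above this point. 30 mm below this point begins the round head (48 mm wide, 10 mm thick), which rests on the bottle's rim 40 mm below this point.
- stopper: Amber glass stopper, 104 mm high, 0.15 kg, loose. Origin: centre of the plug's flat end (30 mm wide), 74 mm below stopper_grip, same axes; it can stand on this end. The tapered plug, at most 39 mm wide, reaches 34 mm into the neck. With both sides loose it lifts out with its own weight only.
- hold_left (a joint): Hold of the seized joint on the neck's side towards the bottle's +y (inside, unseen). 0: stuck; over 0.0042 m: let go for good. It lets go when the grip is pushed to the bottle's -y near its top with 15 to 22 N, until the stopper leans about 0.25 rad over the -y rim and stops there (the grip's centre moves some 17 mm, its top 24 mm; the bottle tips 2 degrees too).
- hold_right (a joint): The same for the neck's side towards the bottle's -y: it lets go when the grip is pushed to the bottle's +y. When the push ends the stopper drops back level on the rim by itself or can be pushed back.
- tile: White glazed ceramic tile lying fixed on the bench, 130 by 130 mm, 8 mm thick. Origin: centre of its underside; its top is 8 mm above that.
- jar_white_cap: Bystander: amber jar with white screw cap, 90 mm wide, 125 mm high, in a well of the rack. Origin: centre of its underside.
- jar_black_cap: Bystander: amber jar with black screw cap, 90 mm wide, 125 mm high, in a well of the rack. Origin: centre of its underside.
- teapot: Bystander: purple-brown clay teapot without its lid, body 112 mm wide, 64 mm high at the mouth, spout tip 78 mm high on its -y side, handle on its +y side (reaching 85 mm either way). Origin: centre of its underside.
Things that resemble listed ones, but are neither listed nor needed, are in the scene too. Several things have the shape of the tile; the one meant has the colours described above. Leave any blue look-alike of the stopper alone.

How it is judged:
On the way, in this order (a step that is already met when the one before it is completed fails the run):
1. the stopper is rocked to one side so that one side of the joint lets go while the other still holds (z of stopper_grip in the frame of bottle below 0.22 m and ((value of joint hold_left above 0.0042 m and value of joint hold_right below 0.003 m) or (value of joint hold_right above 0.0042 m and value of joint hold_left below 0.003 m))), for 0.05 s.
2. it is rocked the other way, so that both sides have let go, with the plug still in the neck (value of joint each of hold_left, hold_right above 0.0042 m and z of stopper_grip in the frame of bottle below 0.22 m), for 0.05 s.
3. the stopper is pulled clear of the bottle (z of stopper in the frame of bottle above 0.155 m), for 0.05 s.
At the end, for the whole second after the job is handed in: The stopper stands upright (within 0.1 rad) and at rest on its plug's flat end on the white tile, its axis within 45 mm of the tile's centre; the bottle stands in its well, its base within 4 mm of the well's floor and upright within 0.08 rad (horizontal distance between stopper and tile below 0.045 m and angle between stopper's own z axis and vertical below 0.1 rad and z of stopper in the frame of tile between 0.004 and 0.012 m and linear speed of stopper below 0.02 m/s and z of bottle in the frame of rack below 0.009 m and angle between bottle's own z axis and vertical below 0.08 rad); the robot touches nothing.
It fails at once if the bottle is lifted more than 10 mm off the floor of its well (z of bottle in the frame of rack above 0.015 m).
It fails at once if the stopper is dropped: it falls faster than 0.6 m/s with no finger on it (linear speed of stopper above 0.6 m/s and contact force between the fingers and stopper below 0.05 N).
It fails at once if the white-capped jar is moved by more than 20 mm (distance of jar_white_cap from where it was at the start of the episode above 0.02 m).
It fails at once if the black-capped jar is moved by more than 20 mm (distance of jar_black_cap from where it was at the start of the episode above 0.02 m).
It fails at once if the teapot is moved by more than 20 mm (distance of teapot from where it was at the start of the episode above 0.02 m).
It also fails if it takes over 64 s, if anything falls off the work surface, if the arm or the gripper's body presses on something with over 40 N, if the wrist force passes 120 N, or if a joint passes its speed limit or range.

### The arm

A 6-joint arm with a two-finger parallel gripper is mounted at the origin on the work surface. World frame = base frame: x ahead of the robot, y to its left, z up, the work surface at z = 0. Lengths are in m, angles in rad, forces in N, time in s.
With the tool pointing down it reaches from about 0.35 to 0.775 m from the base axis. Payload 7.3 kg.
Tool frame: the origin (TCP) lies between the finger pads; the fingertips stand 17 mm ahead of it and the grasp point (between the pads) lies 2 mm behind it; z points along the fingers, y is the direction in which the jaws open and shut (so a half turn about z gives the same grasp; the last joint's range is limited). The gripper opens to 92 mm and grips with 3 to 60 N. Pads are 19 mm wide; open, the fingers measure 130 mm over their backs; the gripper's body (75 mm by 190 mm) begins 47 mm behind the grasp point.
Start: joints at [1.189, 0.342, 1.524, -0, 1.275, -0.146], TCP at [0.123, 0.51, 0.244] pointing down, gripper open.
Joint ranges: [-2.53, 2.53], [-0.77, 2.02], [0.04, 2.7], [-1, 4.14], [0.28, 2.66], [-3.11, 3.11]. Speed limits (rad/s): [2.57, 2.57, 3.14, 3.14, 3.14, 3.14].

### API

Orientations are given as [roll, pitch, yaw] about the fixed x, y, z axes, in that order (R = Rz(yaw) Ry(pitch) Rx(roll)).
In Python, from cell import sensors, vision, hand_in gives the robot as it stands.
- The arm moves only by the tool step_arm, never from a script. Its argument "series" is a list of rows, each a list of 5 numbers: the opening, from 0 (shut) to 1 (fully open), then the shift along the world's x, y, z each as a share of 25 mm, from -1 to 1, then the turn about the world's z as a share of 0.08 rad, from -1 to 1. A call has 1 to 12 rows; each row shifts and turns the commanded pose from where the row before left it; what a row does not reach is not made up. A row lasts 1/10 s, in which the tool goes at most 50 mm and 8.59 degrees, less where a joint would pass 70% of its speed; a pose out of reach is approached as far as the arm can. A call with a number of a shift or a turn outside -1 to 1 is refused whole. A call with a gripper value outside its range is refused whole. The fingers move at their own pace and stop on an object; "squeeze" is the grip in N (left out, the last holds). Time passes only in rows, so rows that do not move let the fingers close. It gives the time, the measured TCP pose, the force and the opening at its end, in the units of the state.
- sensors.observe(): the state, without advancing time (a new reading comes with each control period).
- vision.read_camera(name): name is "scene" or "side" or "wrist"; returns a dict with "pixels" (420x560x3 uint8, blue, green, red), "range_z" (420x560 float32, m along the optical axis (not along the pixel's ray), 0 where there is no reading), "camera_matrix" (3x3 intrinsics, pixels), "pose" (4x4, takes a point from camera to world coordinates). Camera axes: x right, y down, z forward; pixel columns grow to the right and rows downward; lengths in m; the calibration is good to about 2 mm. A picture is of the moment at which its call begins.
- hand_in(): hands the job in, once; it reports no verdict.
The state is a dict: "time": time; "qpos": joint angles; "qvel": joint speeds; "joint_efforts": joint torques, N m; "tool_pos": TCP position; "tool_rot": TCP orientation; "contact_force": force on the tool from outside, world axes, zero at the start; "torque": the same for the moment, N m; "opening": finger opening in m.
Only numpy, scipy, OpenCV 4.12 (cv2) and the standard library are available. Lean on these libraries where they do the work, as an engineer would, in place of code of your own. Each camera call takes 0.05 s, during which the arm holds its last target.

## Working session

There is one attempt and no reset: what is moved stays moved. The work goes in short steps, Python scripts to look and compute and a tool call to move; the robot and the scene stay as the last step left them, time stands still between calls to the robot, and variables do not carry over. Pictures are saved under pics/ and viewed, and the job is handed in when it is done.

Besides the shell and the picture viewer there is one more tool, called after ">>>" by a JSON object that holds its "name" and its "arguments". step_arm: Moves the arm, as the interface text tells. Its arguments: {"type":"object","properties":{"series":{"type":"array","items":{"type":"array","items":{"type":"number","minimum":-1,"maximum":1}}},"squeeze":{"type":"number"}},"required":["series"]}

```bash
ls; mkdir -p pics; cat > h.py <<'E'
import sys; sys.path.insert(0,'.')
import numpy as np, cv2
from cell import sensors, vision
def grab(n,tag):
    d=vision.read_camera(n); cv2.imwrite(f'pics/{tag}.png',d['pixels']); np.savez(f'{tag}.npz',**d); return d
def world(d):
    K=d['camera_matrix'];z=d['range_z'];h,w=z.shape
    u,v=np.meshgrid(np.arange(w),np.arange(h))
    p=np.stack([(u-K[0,2])/K[0,0]*z,(v-K[1,2])/K[1,1]*z,z],-1)
    T=d['pose'];return p@T[:3,:3].T+T[:3,3]
E
python3 - <<'E'
from h import *
print(sensors.observe())
for n in ['scene','side','wrist']:
    d=grab(n,n+'0'); print(n,d['pose'].round(3).tolist(),d['camera_matrix'].tolist())
E
```

```text
pics
{'time': 0.0, 'qpos': array([ 1.18905344e+00,  3.42710670e-01,  1.52500375e+00, -1.04636726e-05,
        1.27540154e+00, -1.46025277e-01]), 'qvel': array([ 4.04565684e-04,  1.42066334e-03,  1.05702633e-04,  1.42748320e-03,
       -4.01561086e-05,  1.66245370e-03]), 'joint_efforts': array([-1.03704246e-03, -4.31245708e+01, -2.44220906e+01,  7.17262086e-02,
        5.59456449e-02, -1.23304726e-04]), 'tool_pos': array([0.12246115, 0.51012983, 0.24305583]), 'tool_rot': array([-3.14008411e+00, -2.11750997e-04,  2.90587794e+00]), 'contact_force': array([-0.21289983,  0.81543174, -0.79148821]), 'torque': array([-0.00396997, -0.01307152, -0.02363025]), 'opening': 0.09158199374602599}
scene [[-0.6, 0.537, -0.593, 1.091], [0.8, 0.415, -0.434, 0.411], [0.013, -0.734, -0.679, 0.803], [0.0, 0.0, 0.0, 1.0]] [[418.43513024646296, 0.0, 281.7808792291607], [0.0, 418.43513024646296, 207.5873099352647], [0.0, 0.0, 1.0]]
side [[0.996, -0.071, 0.054, 0.436], [-0.086, -0.609, 0.789, -0.895], [-0.024, -0.79, -0.612, 0.813], [0.0, 0.0, 0.0, 1.0]] [[380.25270721850734, 0.0, 282.3402957127992], [0.0, 380.25270721850734, 214.62516727038104], [0.0, 0.0, 1.0]]
wrist [[0.234, 0.928, 0.29, 0.045], [0.972, -0.223, -0.071, 0.529], [-0.002, 0.298, -0.954, 0.385], [0.0, 0.0, 0.0, 1.0]] [[348.2293522859994, 0.0, 277.9248347524896], [0.0, 348.2293522859994, 214.70156027567194], [0.0, 0.0, 1.0]]
```

View pics/scene0.png

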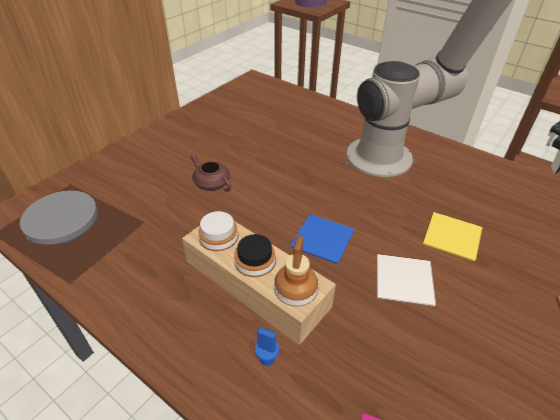

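View pics/side0.png

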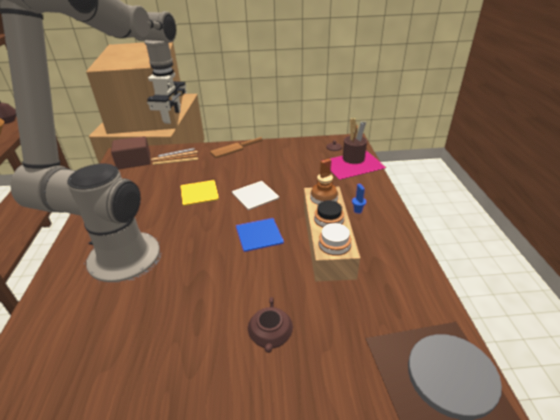

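View pics/wrist0.png

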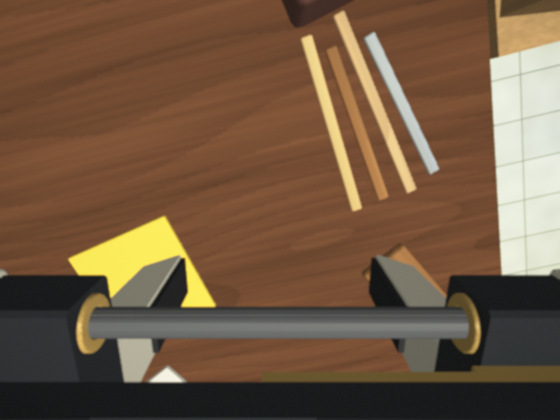

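The scene view shows the amber bottle with its stopper at (297,270) in the rack's +y end. The white-capped jar is at (217,229), the black-capped jar at (255,253) and the teapot at (211,175). Tile-shaped things: white (405,279), blue (322,238), yellow (453,236) and magenta (about 370,418). The white one fits. The blue stopper at (266,346) is the look-alike, so I'll leave it alone.

```bash
python3 - <<'E'
from h import *
ims=[]
for n,(x0,y0,x1,y1) in {'scene':(170,200,450,340),'side':(220,150,400,290)}.items():
    d=dict(np.load(n+'0.npz')); W=world(d); im=d['pixels']; hsv=cv2.cvtColor(im,cv2.COLOR_BGR2HSV).astype(int)
    ims.append(cv2.resize(im[y0:y1,x0:x1],None,fx=2.8 if n=='scene' else 3,fy=2.8 if n=='scene' else 3,interpolation=cv2.INTER_CUBIC))
    # tile
    m=(hsv[...,1]<40)&(hsv[...,2]>180)&(abs(W[...,2]-.008)<.006)&(W[...,0]>.2)&(W[...,0]<.8)&(abs(W[...,1])<.5)
    c=max(cv2.findContours(m.astype(np.uint8),0,1)[0],key=cv2.contourArea)
    mm=np.zeros(m.shape,np.uint8);cv2.drawContours(mm,[c],-1,1,-1)
    P=W[(mm>0)&m]; r=cv2.minAreaRect((P[:,:2]*1000).astype(np.float32)); print(n,'tile',r,P[:,2].mean(),cv2.boundingRect(c))
    # rack top
    m=(abs(W[...,2]-.085)<.005)&(W[...,0]>.3)&(W[...,0]<.8)&(hsv[...,0]<25)&(abs(W[...,1])<.35)
    P=W[m]; print('racktop',len(P),cv2.minAreaRect((P[:,:2]*1000).astype(np.float32)))
    # high points in rack region
    m=(W[...,2]>.17)&(W[...,2]<.27)&(W[...,0]>.4)&(W[...,0]<.75)&(abs(W[...,1])<.35)
    P=W[m]; v,u=np.nonzero(m); print('grip',len(P),u.min(),u.max(),v.min(),v.max(),P[:,2].max(),cv2.minAreaRect((P[:,:2]*1000).astype(np.float32)))
    for z0 in (.17,.185,.2,.215,.23,.24):
        s=P[(P[:,2]>z0)&(P[:,2]<z0+.015)]
        if len(s): print(z0,len(s),s.mean(0).round(4),s.min(0).round(3),s.max(0).round(3))
for i,a in enumerate(ims): cv2.imwrite(f'pics/crop{i}.png',a)
E
```

```text
scene tile ((414.6844177246094, 282.2015380859375), (132.52244567871094, 132.4416046142578), 27.241928100585938) 0.008784875923950754 (377, 254, 58, 52)
racktop 2913 ((638.5051879882812, 6.38446044921875), (351.4856872558594, 122.80874633789062), 87.66397857666016)
grip 265 292 302 236 268 0.22848398433861083 ((644.2703247070312, 122.14533233642578), (35.39824295043945, 14.119507789611816), 24.84304428100586)
0.17 44 [0.6555 0.1283 0.1773] [0.633 0.121 0.17 ] [0.661 0.134 0.185]
0.185 46 [0.6543 0.1291 0.1927] [0.628 0.122 0.185] [0.661 0.135 0.199]
0.2 47 [0.6538 0.1286 0.2072] [0.631 0.123 0.2  ] [0.661 0.134 0.214]
0.215 128 [0.6472 0.1239 0.2236] [0.627 0.111 0.215] [0.661 0.133 0.228]
side tile ((415.35174560546875, 278.5489807128906), (128.5463104248047, 132.0514373779297), 27.52031707763672) 0.009417176920372382 (233, 182, 45, 27)
racktop 1141 ((639.181640625, 4.533935546875), (353.9923095703125, 121.22164916992188), 87.61840057373047)
grip 187 320 331 159 177 0.2275317630086321 ((644.0130004882812, 117.47416687011719), (37.74187088012695, 15.091165542602539), 18.06380271911621)
0.17 43 [0.642  0.1145 0.1776] [0.626 0.106 0.17 ] [0.661 0.124 0.185]
0.185 43 [0.6421 0.1143 0.1923] [0.626 0.107 0.185] [0.659 0.122 0.199]
0.2 50 [0.6425 0.1149 0.2075] [0.626 0.107 0.2  ] [0.662 0.124 0.215]
0.215 51 [0.6428 0.116  0.2224] [0.628 0.107 0.215] [0.66  0.128 0.228]
```

View pics/crop0.png

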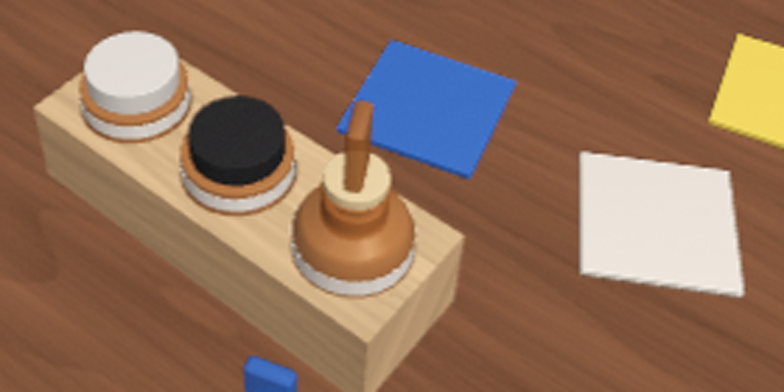

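View pics/crop1.png

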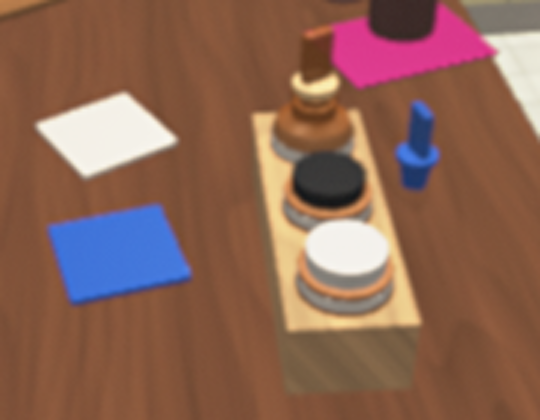

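Grip centre is about (0.644,0.120), with its top at z≈0.226. That agrees with the rack axis: (0.639,0.005) plus 115 mm along its y. Grip width direction is about 18–25°. The white tile is at (0.415,0.280). Next I move above the bottle and refine with the wrist camera.

>>> {"name": "step_arm", "arguments": {"series": [[1,0.5,-0.4,1,0.5],[1,0.9,-0.7,1,0.5],[1,0.9,-0.7,0.6,0.5],[1,0.95,-0.7,0,0.5],[1,0.95,-0.7,0,0.5],[1,0.95,-0.7,0,0.5],[1,0.95,-0.7,0,0.5],[1,0.95,-0.7,0,0.5],[1,0.95,-0.7,0,0.5],[1,0.95,-0.7,0,0.5],[1,0.95,-0.7,0,0.5],[1,0.95,-0.7,0,0.5]]}}

```text
time: 1.35
tool_pos: [0.3947, 0.3071, 0.3085]
tool_rot: [-3.142, -0.001, -2.896]
contact_force: [0.1, 0.6, 0.0]
opening: 0.0915
```

>>> {"name": "step_arm", "arguments": {"series": [[1,0.95,-0.7,0,0.5],[1,0.95,-0.7,0,0.5],[1,0.95,-0.7,0,0.5],[1,0.95,-0.7,0,0.0],[1,0.95,-0.7,0,0],[1,0.95,-0.7,0,0],[1,0.95,-0.7,0,0],[1,0.9,-0.7,0,0],[1,0.5,-0.4,0,0],[1,0,0,0,0],[1,0,0,0,0]]}}

```text
time: 2.45
tool_pos: [0.5947, 0.1582, 0.3082]
tool_rot: [3.141, -0.001, -2.778]
contact_force: [0.3, 0.9, -0.6]
opening: 0.0916
```

```bash
python3 - <<'E'
from h import *
d=grab('wrist','wrist1'); o=sensors.observe()
print(o['time'],o['tool_pos'],o['tool_rot'],o['qpos'],o['contact_force'])
W=world(d)
m=(W[...,2]>.17)&(W[...,2]<.24)&(W[...,0]>.55)&(W[...,0]<.73)&(abs(W[...,1]-.12)<.08)
P=W[m]; v,u=np.nonzero(m); print(len(P),u.min(),u.max(),v.min(),v.max(),P.min(0),P.max(0))
t=m&(W[...,2]>.215); print(t.sum(),cv2.minAreaRect((W[t][:,:2]*1000).astype(np.float32)))
E
```

```text
2.5 [0.59443482 0.15857258 0.30854933] [ 3.14092953e+00 -7.45448182e-04 -2.77704106e+00] [ 1.35951856e-01  4.79217786e-01  1.13371596e+00  4.77352498e-04
  1.52953524e+00 -1.79941572e+00] [-0.0054285   0.66215992 -1.13986942]
1706 194 227 224 293 [0.62624226 0.10865227 0.170255  ] [0.66141941 0.13308849 0.22794136]
999 ((643.9068603515625, 120.61164093017578), (35.52688980102539, 14.686695098876953), 24.11627769470215)
```

View pics/wrist1.png

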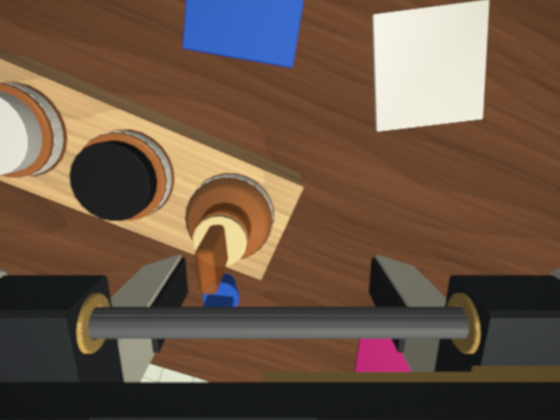

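The wrist view shows the grip at (194–227, 224–293). It gives centre (0.644,0.1205) and width angle 24°, agreeing with the other views. I move over it, narrow the opening, turn 3° and lower the fingertips to just below the grip's top.

>>> {"name": "step_arm", "arguments": {"series": [[0.5,0.5,-0.4,0,0.35],[0.5,0.5,-0.4,0,0.35],[0.5,0.5,-0.4,0,0],[0.5,0.5,-0.3,0,0],[0.5,0,0,0,0],[0.5,0,0,0,0]]}}

```text
time: 3.1
tool_pos: [0.6444, 0.1214, 0.3087]
tool_rot: [3.141, -0.0, -2.721]
contact_force: [-0.3, -0.7, -0.3]
opening: 0.0489
```

```bash
python3 - <<'E'
from h import *
o=sensors.observe()
print(o['tool_pos'],o['tool_rot'],o['opening'])
for n in ('wrist','scene'):
    d=grab(n,n+'2');W=world(d)
    m=(W[...,2]>.222)&(W[...,2]<.232)&(W[...,0]>.6)&(W[...,0]<.69)&(abs(W[...,1]-.12)<.04)
    print(m.sum(),cv2.minAreaRect((W[m][:,:2]*1000).astype(np.float32)),W[m].mean(0) )
cv2.imwrite('pics/s2c.png',cv2.resize(d['pixels'][150:350,180:420],None,fx=3,fy=3))
E
```

```text
[0.64436696 0.12141379 0.30874944] [ 3.14096616e+00 -3.71909522e-04 -2.72067022e+00] 0.048948327882035396
925 ((644.1806640625, 120.3965835571289), (34.73119354248047, 13.382538795471191), 24.528701782226562) [0.6432917  0.12025707 0.22534107]
99 ((644.616943359375, 122.22526550292969), (35.04118728637695, 13.739690780639648), 25.260374069213867) [0.64516473 0.12255363 0.2250006 ]
```

View pics/s2c.png

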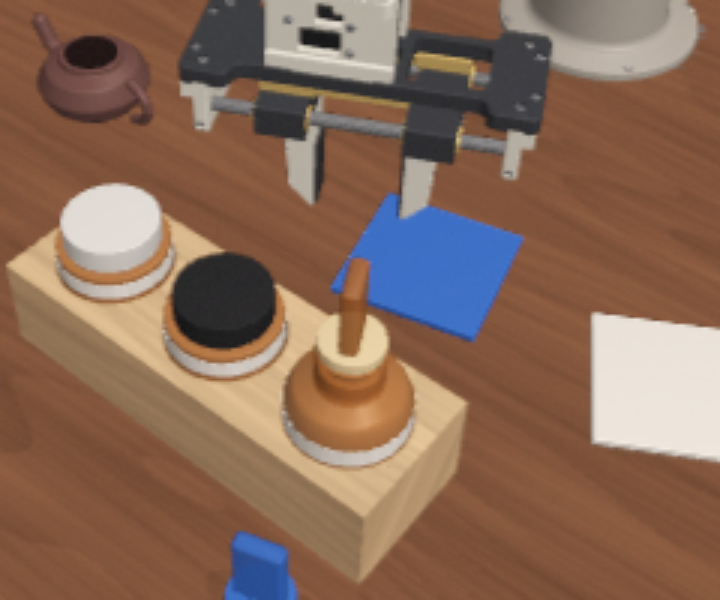

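View pics/wrist2.png

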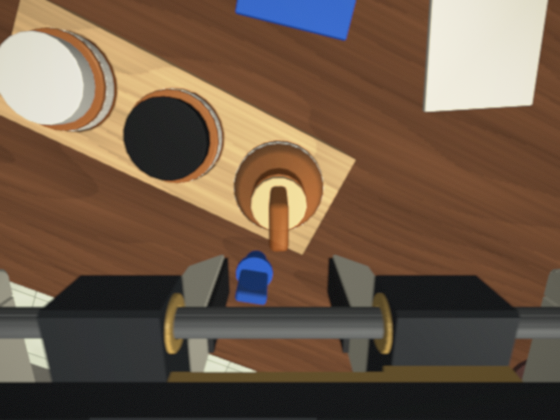

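The wrist view shows the grip at (278,220), upright in the image and midway between the fingers at about x=225 and 330. It is aligned within about 1° and 1 mm, so I descend.

>>> {"name": "step_arm", "arguments": {"series": [[0.5,0,0,-0.6,0],[0.5,0,0,-0.6,0],[0.5,0,0,-0.6,0],[0.5,0,0,-0.6,0],[0.5,0,0,-0.6,0],[0.5,0,0,0,0],[0.5,0,0,0,0]]}}

```text
time: 3.9
tool_pos: [0.6448, 0.121, 0.2343]
tool_rot: [3.141, 0.0, -2.721]
contact_force: [-0.9, -0.7, 0.6]
opening: 0.0459
```

>>> {"name": "step_arm", "arguments": {"series": [[0.5,0.1,-0.22,0,0],[0.5,0.1,-0.22,0,0],[0.5,0.035,-0.075,0,0],[0.5,0.035,-0.075,0,0],[0.5,0,0,0,0]]}}

```text
time: 4.4
tool_pos: [0.652, 0.1055, 0.2339]
tool_rot: [3.141, 0.0, -2.722]
contact_force: [-0.6, 0.3, 0.0]
opening: 0.046
```

>>> {"name": "step_arm", "arguments": {"series": [[0.5,0.035,-0.075,0,0],[0.5,0,0,0,0]]}}

```text
time: 4.6
tool_pos: [0.6528, 0.1039, 0.2338]
tool_rot: [3.141, 0.0, -2.721]
contact_force: [-1.6, 1.7, 0.6]
opening: 0.0462
```

>>> {"name": "step_arm", "arguments": {"series": [[0.5,0.035,-0.075,0,0],[0.5,0,0,0,0]]}}

```text
time: 4.8
tool_pos: [0.6537, 0.1019, 0.2338]
tool_rot: [3.141, 0.0, -2.721]
contact_force: [-0.6, 1.6, 1.2]
opening: 0.0457
```

>>> {"name": "step_arm", "arguments": {"series": [[0.5,0.035,-0.075,0,0],[0.5,0,0,0,0]]}}

```text
time: 5.0
tool_pos: [0.6545, 0.1004, 0.2339]
tool_rot: [3.141, 0.0, -2.721]
contact_force: [-1.7, 3.0, 1.7]
opening: 0.046
```

>>> {"name": "step_arm", "arguments": {"series": [[0.5,0.035,-0.075,0,0],[0.5,0,0,0,0]]}}

```text
time: 5.2
tool_pos: [0.6552, 0.0992, 0.2343]
tool_rot: [3.14, 0.001, -2.721]
contact_force: [-1.7, 6.1, 4.0]
opening: 0.0459
```

>>> {"name": "step_arm", "arguments": {"series": [[0.5,0.035,-0.075,0,0],[0.5,0,0,0,0]]}}

```text
time: 5.4
tool_pos: [0.6561, 0.0976, 0.2346]
tool_rot: [3.14, 0.001, -2.721]
contact_force: [-3.1, 6.0, 5.3]
opening: 0.0458
```

>>> {"name": "step_arm", "arguments": {"series": [[0.5,0.035,-0.075,0,0],[0.5,0,0,0,0]]}}

```text
time: 5.6
tool_pos: [0.6568, 0.0963, 0.2349]
tool_rot: [3.139, 0.002, -2.72]
contact_force: [-4.8, 7.6, 7.2]
opening: 0.0458
```

>>> {"name": "step_arm", "arguments": {"series": [[0.5,0.035,-0.075,0,0],[0.5,0,0,0,0]]}}

```text
time: 5.8
tool_pos: [0.6574, 0.0952, 0.2351]
tool_rot: [3.138, 0.002, -2.72]
contact_force: [-4.9, 9.9, 9.3]
opening: 0.0456
```

>>> {"name": "step_arm", "arguments": {"series": [[0.5,0.035,-0.075,0,0],[0.5,0,0,0,0]]}}

```text
time: 6.0
tool_pos: [0.6581, 0.0939, 0.2354]
tool_rot: [3.137, 0.002, -2.72]
contact_force: [-6.5, 11.3, 10.3]
opening: 0.0463
```

>>> {"name": "step_arm", "arguments": {"series": [[0.5,0.035,-0.075,0,0],[0.5,0,0,0,0]]}}

```text
time: 6.2
tool_pos: [0.6593, 0.092, 0.236]
tool_rot: [3.137, 0.003, -2.719]
contact_force: [-5.5, 10.3, 11.6]
opening: 0.0459
```

>>> {"name": "step_arm", "arguments": {"series": [[0.5,0.035,-0.075,0,0],[0.5,0,0,0,0]]}}

```text
time: 6.4
tool_pos: [0.6607, 0.0889, 0.2358]
tool_rot: [3.14, 0.003, -2.72]
contact_force: [-2.8, 7.3, 9.5]
opening: 0.0456
```

```bash
python3 - <<'E'
from h import *
o=sensors.observe();print(o['contact_force'],o['torque'],o['tool_pos'])
d=grab('scene','scene3')
cv2.imwrite('pics/s3c.png',cv2.resize(d['pixels'][190:340,230:390],None,fx=4,fy=4,interpolation=cv2.INTER_CUBIC))
E
```

```text
[-2.83277811  7.30126736  9.45868321] [1.41450398 0.64847542 0.02551041] [0.66072459 0.08886994 0.23578437]
```

View pics/s3c.png

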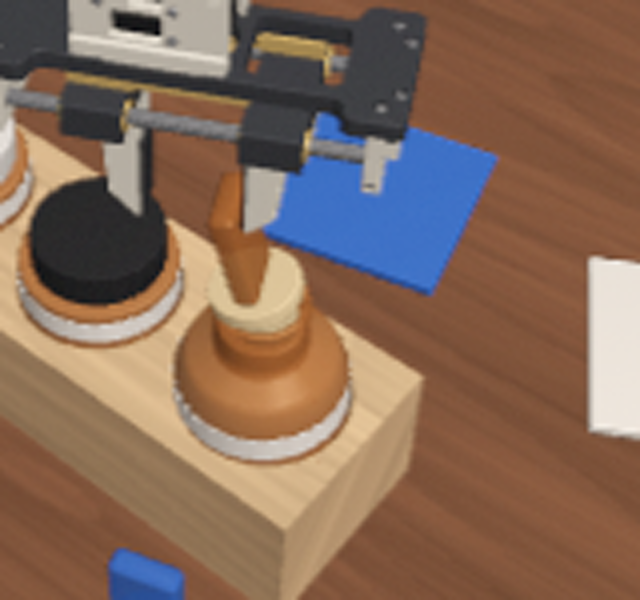

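The stopper leans towards the black cap, with the finger on its top at about (245,200) in the crop. The force has fallen, so the joint is giving way. I keep pushing until it stops.

>>> {"name": "step_arm", "arguments": {"series": [[0.5,0.035,-0.075,0,0],[0.5,0,0,0,0]]}}

```text
time: 6.65
tool_pos: [0.6617, 0.0866, 0.2358]
tool_rot: [3.14, 0.003, -2.72]
contact_force: [-3.2, 6.8, 9.5]
opening: 0.0459
```

>>> {"name": "step_arm", "arguments": {"series": [[0.5,0.035,-0.075,0,0],[0.5,0,0,0,0]]}}

```text
time: 6.85
tool_pos: [0.6623, 0.0853, 0.2358]
tool_rot: [3.139, 0.003, -2.72]
contact_force: [-5.3, 9.0, 10.6]
opening: 0.0459
```

>>> {"name": "step_arm", "arguments": {"series": [[0.5,0.035,-0.075,0,0],[0.5,0,0,0,0]]}}

```text
time: 7.05
tool_pos: [0.6628, 0.0843, 0.2358]
tool_rot: [3.137, 0.003, -2.72]
contact_force: [-5.6, 11.1, 11.5]
opening: 0.0461
```

>>> {"name": "step_arm", "arguments": {"series": [[0.5,0.035,-0.075,0,0],[0.5,0,0,0,0]]}}

```text
time: 7.25
tool_pos: [0.6632, 0.0836, 0.2358]
tool_rot: [3.135, 0.003, -2.719]
contact_force: [-7.2, 13.5, 12.3]
opening: 0.0461
```

>>> {"name": "step_arm", "arguments": {"series": [[0.5,0.035,-0.075,0,0],[0.5,0,0,0,0],[0.5,0,0,0,0]]}}

```text
time: 7.55
tool_pos: [0.6637, 0.0827, 0.2358]
tool_rot: [3.134, 0.003, -2.718]
contact_force: [-8.8, 17.1, 13.3]
opening: 0.046
```

```bash
python3 - <<'E'
from h import *
o=sensors.observe();print(o['contact_force'],o['torque'],o['tool_pos'])
d=grab('scene','scene4');W=world(d);im=d['pixels']
cv2.imwrite('pics/s4c.png',cv2.resize(im[190:340,230:390],None,fx=4,fy=4,interpolation=cv2.INTER_CUBIC))
hsv=cv2.cvtColor(im,cv2.COLOR_BGR2HSV)
m=(W[...,2]>.17)&(W[...,2]<.24)&(W[...,0]>.6)&(W[...,0]<.69)&(abs(W[...,1]-.11)<.05)&(hsv[...,1]>120)&(hsv[...,0]<20)
P=W[m];j=P[:,:2]@np.array([-.41,.912]);A=np.polyfit(P[:,2],j,1);print(len(P),A,P[:,2].max())
for z0 in np.arange(.17,.235,.01):
    s=(P[:,2]>z0)&(P[:,2]<z0+.01);print(z0,s.sum(),j[s].max() if s.any() else 0)
E
```

```text
[-8.83161634 17.07713356 13.32314738] [ 3.30302346  1.57983032 -0.00656852] [0.66367706 0.08268359 0.23580805]
311 [-0.40191014 -0.08866531] 0.23987858821138885
0.17 16 -0.15837409678704337
0.18000000000000002 55 -0.15804410561085516
0.19000000000000003 48 -0.16214904546707384
0.20000000000000004 45 -0.1648583389136529
0.21000000000000005 35 -0.16939538079154054
0.22000000000000006 90 -0.17242325774369027
0.23000000000000007 22 -0.17302217551311974
```

View pics/s4c.png

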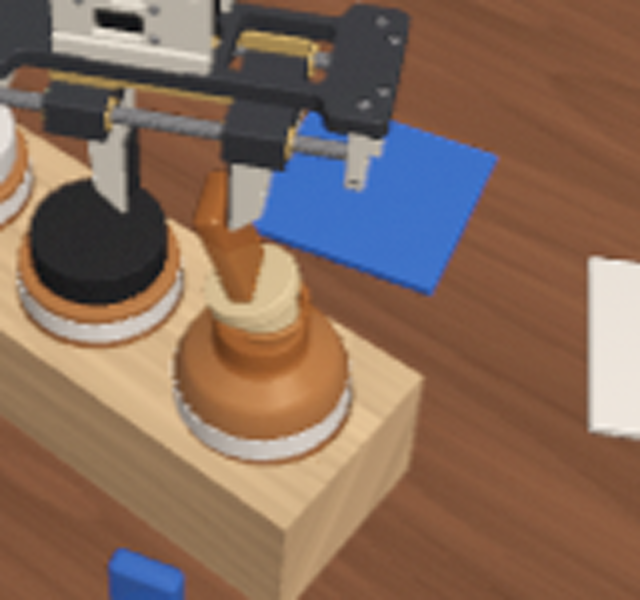

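The scene crop shows the stopper fully leaned, at about 0.29 rad including the bottle's tip. It has stopped there, with the force rising to 19 N, and the force drop earlier marks the release. Now I back off slowly and push the other way with the other finger.

>>> {"name": "step_arm", "arguments": {"series": [[0.5,-0.08,0.18,0,0],[0.5,-0.08,0.18,0,0],[0.5,-0.08,0.18,0,0],[0.5,-0.08,0.18,0,0],[0.5,-0.08,0.18,0,0],[0.5,-0.08,0.18,0,0],[0.5,-0.08,0.18,0,0],[0.5,-0.08,0.18,0,0],[0.5,-0.08,0.18,0,0],[0.5,-0.08,0.18,0,0],[0.5,0,0,0,0]]}}

```text
time: 8.7
tool_pos: [0.6448, 0.1233, 0.2339]
tool_rot: [3.141, 0.0, -2.721]
contact_force: [-0.7, -0.1, -0.8]
opening: 0.0457
```

```bash
python3 - <<'E'
from h import *
o=sensors.observe();print(o['contact_force'],o['torque'],o['tool_pos'])
d=grab('scene','scene5');W=world(d);im=d['pixels']
cv2.imwrite('pics/s5c.png',cv2.resize(im[190:340,230:390],None,fx=4,fy=4,interpolation=cv2.INTER_CUBIC))
E
```

```text
[-0.74368461 -0.12776039 -0.82797845] [ 0.02895777  0.04455783 -0.00987596] [0.64475412 0.12331867 0.23386916]
```

View pics/s5c.png

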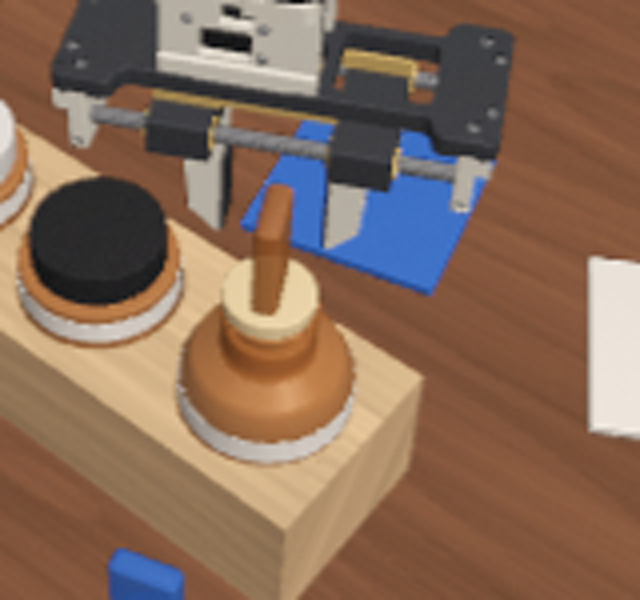

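It has dropped back level. Now I push towards +y.

>>> {"name": "step_arm", "arguments": {"series": [[0.5,-0.08,0.18,0,0],[0.5,-0.08,0.18,0,0],[0.5,-0.035,0.075,0,0],[0.5,-0.035,0.075,0,0],[0.5,0,0,0,0]]}}

```text
time: 9.25
tool_pos: [0.6392, 0.1357, 0.2338]
tool_rot: [3.141, 0.0, -2.721]
contact_force: [-0.3, -0.3, -0.2]
opening: 0.0458
```

>>> {"name": "step_arm", "arguments": {"series": [[0.5,-0.035,0.075,0,0],[0.5,-0.035,0.075,0,0],[0.5,0,0,0,0]]}}

```text
time: 9.55
tool_pos: [0.6376, 0.1392, 0.2339]
tool_rot: [-3.141, 0.0, -2.721]
contact_force: [0.4, -0.2, -0.1]
opening: 0.0461
```

>>> {"name": "step_arm", "arguments": {"series": [[0.5,-0.035,0.075,0,0],[0.5,-0.035,0.075,0,0],[0.5,0,0,0,0]]}}

```text
time: 9.85
tool_pos: [0.6362, 0.1425, 0.2342]
tool_rot: [-3.14, 0.001, -2.722]
contact_force: [1.2, -4.1, 2.8]
opening: 0.0457
```

>>> {"name": "step_arm", "arguments": {"series": [[0.5,-0.035,0.075,0,0],[0.5,-0.035,0.075,0,0],[0.5,0,0,0,0]]}}

```text
time: 10.15
tool_pos: [0.6349, 0.1458, 0.235]
tool_rot: [-3.139, 0.002, -2.722]
contact_force: [2.6, -5.2, 4.5]
opening: 0.0459
```

>>> {"name": "step_arm", "arguments": {"series": [[0.5,-0.035,0.075,0,0],[0.5,-0.035,0.075,0,0],[0.5,0,0,0,0]]}}

```text
time: 10.45
tool_pos: [0.6338, 0.1485, 0.2355]
tool_rot: [-3.137, 0.003, -2.722]
contact_force: [3.4, -8.8, 7.5]
opening: 0.0456
```

>>> {"name": "step_arm", "arguments": {"series": [[0.5,-0.035,0.075,0,0],[0.5,-0.035,0.075,0,0],[0.5,0,0,0,0]]}}

```text
time: 10.75
tool_pos: [0.6327, 0.1512, 0.236]
tool_rot: [-3.135, 0.005, -2.723]
contact_force: [5.3, -11.3, 9.5]
opening: 0.0462
```

>>> {"name": "step_arm", "arguments": {"series": [[0.5,-0.035,0.075,0,0],[0.5,-0.035,0.075,0,0],[0.5,0,0,0,0]]}}

```text
time: 11.05
tool_pos: [0.6307, 0.1561, 0.2365]
tool_rot: [-3.137, 0.005, -2.723]
contact_force: [2.8, -7.5, 8.4]
opening: 0.046
```

>>> {"name": "step_arm", "arguments": {"series": [[0.5,-0.035,0.075,0,0],[0.5,0,0,0,0]]}}

```text
time: 11.25
tool_pos: [0.6297, 0.1583, 0.2365]
tool_rot: [-3.137, 0.005, -2.722]
contact_force: [3.9, -5.8, 10.3]
opening: 0.046
```

>>> {"name": "step_arm", "arguments": {"series": [[0.5,-0.035,0.075,0,0],[0.5,0,0,0,0]]}}

```text
time: 11.45
tool_pos: [0.6291, 0.1597, 0.2365]
tool_rot: [-3.136, 0.006, -2.722]
contact_force: [4.3, -8.3, 10.1]
opening: 0.0459
```

>>> {"name": "step_arm", "arguments": {"series": [[0.5,-0.035,0.075,0,0],[0.5,0,0,0,0]]}}

```text
time: 11.65
tool_pos: [0.6287, 0.1607, 0.2366]
tool_rot: [-3.135, 0.006, -2.723]
contact_force: [5.1, -11.2, 10.3]
opening: 0.0462
```

>>> {"name": "step_arm", "arguments": {"series": [[0.5,-0.035,0.075,0,0],[0.5,0,0,0,0]]}}

```text
time: 11.85
tool_pos: [0.6283, 0.1616, 0.2366]
tool_rot: [-3.133, 0.006, -2.723]
contact_force: [6.8, -14.0, 9.5]
opening: 0.0459
```

>>> {"name": "step_arm", "arguments": {"series": [[0.5,-0.035,0.075,0,0],[0.5,0,0,0,0]]}}

```text
time: 12.05
tool_pos: [0.6278, 0.1625, 0.2366]
tool_rot: [-3.131, 0.006, -2.724]
contact_force: [6.9, -16.4, 9.8]
opening: 0.046
```

>>> {"name": "step_arm", "arguments": {"series": [[0.5,-0.015,0.04,0,0],[0.5,0,0,0,0]]}}

```text
time: 12.25
tool_pos: [0.6277, 0.1628, 0.2366]
tool_rot: [-3.13, 0.006, -2.724]
contact_force: [9.2, -19.1, 9.0]
opening: 0.0459
```

```bash
python3 - <<'E'
from h import *
o=sensors.observe();print(o['contact_force'],o['torque'],o['tool_pos'])
d=grab('scene','scene6');W=world(d);im=d['pixels']
cv2.imwrite('pics/s6c.png',cv2.resize(im[190:340,230:390],None,fx=4,fy=4,interpolation=cv2.INTER_CUBIC))
d=grab('side','side6');im=d['pixels']
cv2.imwrite('pics/d6c.png',cv2.resize(im[120:260,260:420],None,fx=4,fy=4,interpolation=cv2.INTER_CUBIC))
E
```

```text
[  9.16329726 -19.12189447   8.95478195] [-3.56909354e+00 -1.61281496e+00  9.77546946e-04] [0.62772482 0.16283377 0.23660991]
```

View pics/s6c.png

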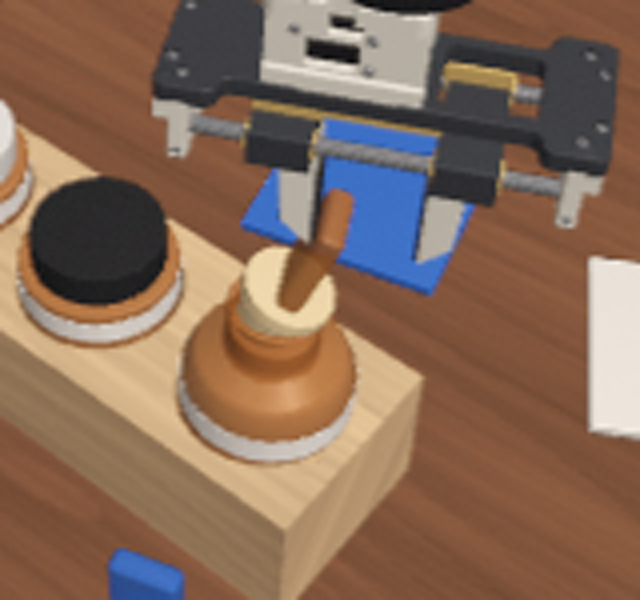

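View pics/d6c.png

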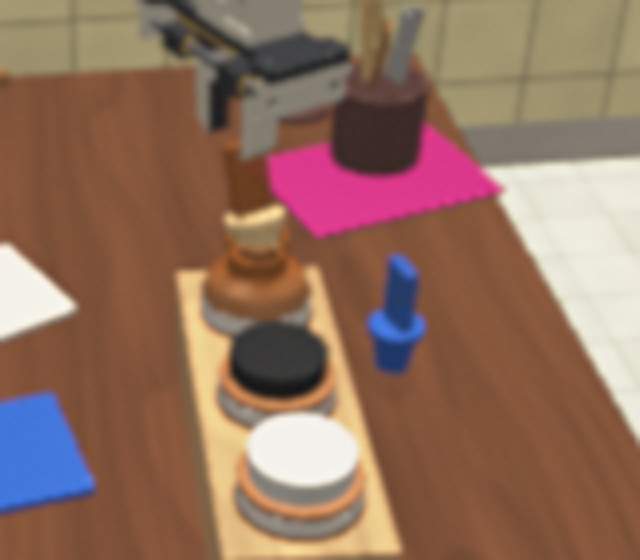

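Both views show the stopper leaned over to the +y side. The release drop came at about 12 N, followed by a hard stop at about 21 N. I go back to centre and let it drop level.

>>> {"name": "step_arm", "arguments": {"series": [[0.5,0.08,-0.18,0,0],[0.5,0.08,-0.18,0,0],[0.5,0.08,-0.18,0,0],[0.5,0.08,-0.18,0,0],[0.5,0.08,-0.18,0,0],[0.5,0.08,-0.18,0,0],[0.5,0.08,-0.17,0,0],[0.5,0.07,-0.17,0,0],[0.5,0.07,-0.17,0,0],[0.5,0.07,-0.17,0,0],[0.5,0.07,-0.16,0,0],[0.5,0,0,0,0]]}}

```text
time: 13.55
tool_pos: [0.6452, 0.1196, 0.2337]
tool_rot: [-3.142, 0.0, -2.722]
contact_force: [-0.1, -0.3, -0.6]
opening: 0.0459
```

```bash
python3 - <<'E'
from h import *
o=sensors.observe();print(o['contact_force'],o['torque'],o['tool_pos'])
d=grab('scene','scene7');W=world(d);im=d['pixels']
cv2.imwrite('pics/s7c.png',cv2.resize(im[190:340,230:390],None,fx=4,fy=4,interpolation=cv2.INTER_CUBIC))
hsv=cv2.cvtColor(im,cv2.COLOR_BGR2HSV)
m=(W[...,2]>.218)&(W[...,2]<.235)&(W[...,0]>.6)&(W[...,0]<.69)&(abs(W[...,1]-.12)<.05)&(hsv[...,1]>120)&(hsv[...,0]<20)
print(m.sum(),cv2.minAreaRect((W[m][:,:2]*1000).astype(np.float32)),W[m][:,2].max())
E
```

```text
[-0.11017499 -0.2551505  -0.57160102] [0.09354206 0.0407046  0.04302089] [0.64524893 0.11962444 0.23371535]
99 ((644.838134765625, 123.7407455444336), (33.432899475097656, 12.640685081481934), 20.560651779174805) 0.22916450038310432
```

View pics/s7c.png

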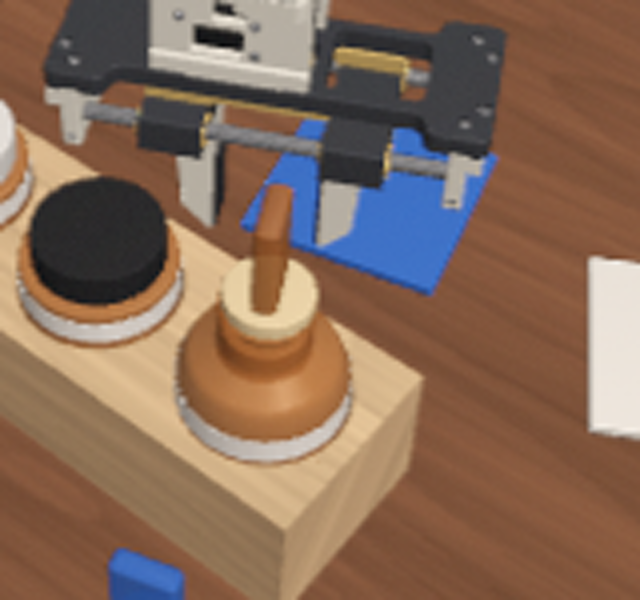

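Level again. I descend to grip it, close, and check.

>>> {"name": "step_arm", "arguments": {"series": [[0.5,-0.03,0.08,-0.5,0],[0.5,0,0,-0.5,0],[0.5,0,0,-0.45,0],[0.5,0,0,0,0]]}}

```text
time: 14.0
tool_pos: [0.643, 0.1223, 0.1945]
tool_rot: [3.14, -0.005, -2.721]
contact_force: [0.1, -0.6, 0.2]
opening: 0.046
```

>>> {"name": "step_arm", "arguments": {"series": [[0.3,0,0,0,0],[0.2,0,0,0,0],[0.15,0,0,0,0],[0,0,0,0,0],[0,0,0,0,0],[0,0,0,0,0],[0,0,0,0,0]], "squeeze": 25}}

```text
time: 14.7
tool_pos: [0.6446, 0.1219, 0.1979]
tool_rot: [-3.141, 0.001, -2.722]
contact_force: [0.6, -1.4, 1.6]
opening: 0.0142
```

Gripped at 14.2 mm. I lift a little and read the force: 1.5 N if free, about 7 N if the bottle hangs on.

>>> {"name": "step_arm", "arguments": {"series": [[0,0,0,0.06,0],[0,0,0,0.06,0],[0,0,0,0.06,0],[0,0,0,0,0],[0,0,0,0,0]]}}

```text
time: 15.2
tool_pos: [0.6442, 0.1225, 0.2023]
tool_rot: [3.141, 0.0, -2.721]
contact_force: [-0.3, 0.0, 0.2]
opening: 0.0139
```

>>> {"name": "step_arm", "arguments": {"series": [[0,0,0,0,0]]}}

```text
time: 15.3
tool_pos: [0.6443, 0.1225, 0.2023]
tool_rot: [3.141, 0.0, -2.721]
contact_force: [0.3, 0.6, 1.2]
opening: 0.0138
```

>>> {"name": "step_arm", "arguments": {"series": [[0,0,0,0.15,0],[0,0,0,0.15,0],[0,0,0,0.15,0],[0,0,0,0.0,0],[0,0,0,0,0]]}}

```text
time: 15.8
tool_pos: [0.6442, 0.1224, 0.2134]
tool_rot: [3.141, 0.0, -2.721]
contact_force: [-0.3, 0.8, -1.2]
opening: 0.0141
```

```bash
python3 - <<'E'
from h import *
o=sensors.observe();print(o['contact_force'],o['torque'],o['tool_pos'])
d=grab('scene','scene8');W=world(d);im=d['pixels']
cv2.imwrite('pics/s8c.png',cv2.resize(im[190:340,230:390],None,fx=4,fy=4,interpolation=cv2.INTER_CUBIC))
E
```

```text
[-0.33285994  0.78575412 -1.2372551 ] [0.06701764 0.01576402 0.00802803] [0.64422167 0.12243003 0.21339668]
```

View pics/s8c.png

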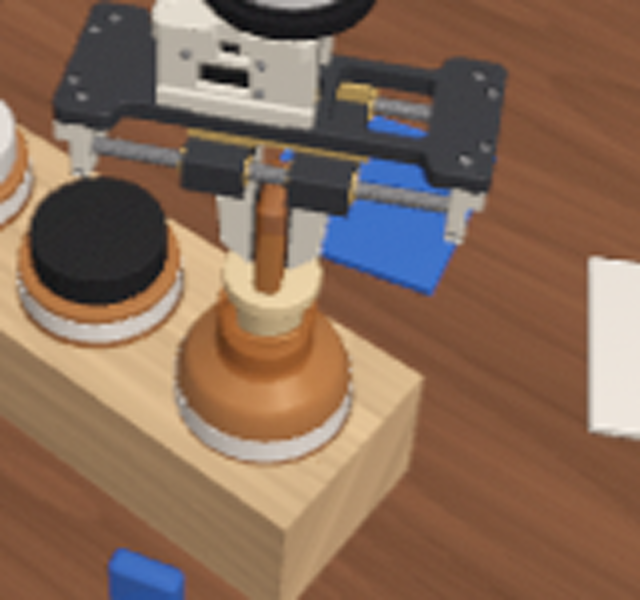

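The plug is sliding out cleanly; its pale taper shows at (270,310) in the crop, and the bottle stays put. I lift it clear.

>>> {"name": "step_arm", "arguments": {"series": [[0,0,0,0.2,0],[0,0,0,0.3,0],[0,0,0,0.3,0],[0,0,0,0.3,0],[0,0,0,0.3,0],[0,0,0,0.3,0],[0,0,0,0.3,0],[0,0,0,0.3,0],[0,0,0,0.3,0],[0,0,0,0.2,0],[0,0,0,0,0],[0,0,0,0,0]]}}

```text
time: 17.05
tool_pos: [0.6442, 0.1222, 0.2831]
tool_rot: [3.141, -0.0, -2.721]
contact_force: [-0.0, 0.1, -0.8]
opening: 0.0141
```

```bash
python3 - <<'E'
from h import *
o=sensors.observe();print(o['contact_force'],o['torque'],o['tool_pos'])
d=grab('scene','scene9');W=world(d);im=d['pixels']
cv2.imwrite('pics/s9c.png',cv2.resize(im[150:340,230:450],None,fx=3.4,fy=3.1,interpolation=cv2.INTER_CUBIC))
hsv=cv2.cvtColor(im,cv2.COLOR_BGR2HSV)
K=d['camera_matrix']
m=(W[...,2]>.18)&(W[...,2]<.4)&(abs(W[...,0]-.645)<.05)&(abs(W[...,1]-.122)<.05)&(hsv[...,1]>70)&(hsv[...,0]<30)
P=W[m]; 
for z0 in np.arange(.18,.32,.01):
    s=(P[:,2]>=z0)&(P[:,2]<z0+.01)
    if s.any(): print(round(z0,3),s.sum(),P[s].mean(0).round(4),P[s].min(0).round(3),P[s].max(0).round(3))
E
```

```text
[-0.0252747   0.09282697 -0.81576683] [ 0.03336743  0.03570788 -0.01972079] [0.64418748 0.1222396  0.28306406]
0.2 14 [0.653  0.1271 0.2088] [0.644 0.111 0.207] [0.658 0.137 0.21 ]
0.21 46 [0.6538 0.1281 0.2155] [0.642 0.112 0.21 ] [0.659 0.138 0.22 ]
0.22 48 [0.6548 0.1292 0.2257] [0.642 0.109 0.22 ] [0.66  0.139 0.23 ]
0.23 27 [0.6557 0.1306 0.2328] [0.645 0.115 0.23 ] [0.661 0.139 0.236]
0.24 105 [0.6553 0.1298 0.2473] [0.625 0.099 0.24 ] [0.667 0.146 0.25 ]
0.25 174 [0.6514 0.1265 0.2518] [0.627 0.1   0.25 ] [0.668 0.145 0.26 ]
0.26 33 [0.657  0.1295 0.2648] [0.647 0.122 0.26 ] [0.661 0.134 0.269]
0.27 36 [0.6578 0.128  0.275 ] [0.648 0.107 0.27 ] [0.662 0.135 0.28 ]
0.28 36 [0.6573 0.1288 0.285 ] [0.648 0.105 0.28 ] [0.664 0.135 0.29 ]
0.29 37 [0.6566 0.1305 0.295 ] [0.648 0.124 0.29 ] [0.661 0.135 0.3  ]
0.3 58 [0.6538 0.1269 0.3065] [0.639 0.113 0.301] [0.662 0.134 0.31 ]
0.31 39 [0.6501 0.1253 0.3109] [0.64  0.118 0.31 ] [0.659 0.133 0.313]
0.32 1 [0.6582 0.1154 0.321 ] [0.658 0.115 0.321] [0.658 0.115 0.321]
```

View pics/s9c.png

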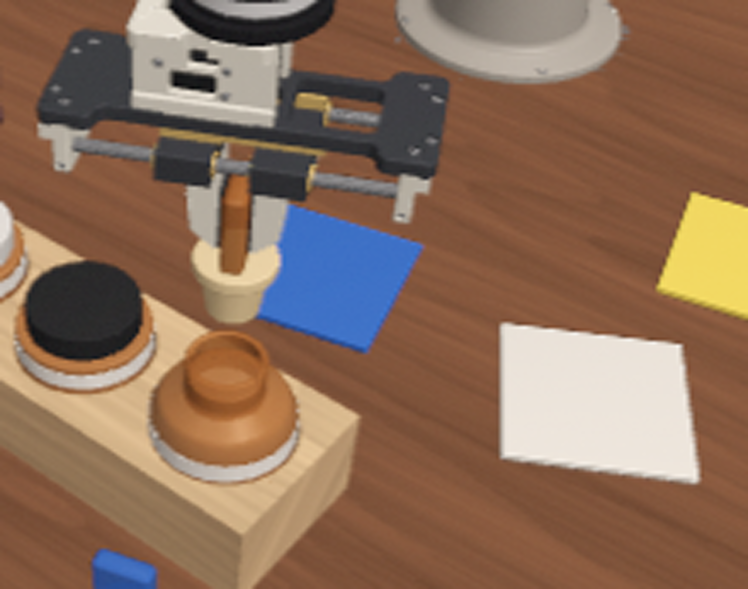

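The stopper is out: its lower end is at z≈0.207 (TCP − 0.077) and it hangs upright. The bottle is seated. I carry it to the white tile, which is the plain white square at about (595,400) in this crop; the blue and yellow ones are the look-alikes.

>>> {"name": "step_arm", "arguments": {"series": [[0,-0.4,0.28,0,0],[0,-0.7,0.48,0,0],[0,-0.8,0.55,0,0],[0,-0.8,0.55,0,0],[0,-0.8,0.55,0,0],[0,-0.8,0.55,0,0],[0,-0.8,0.55,0,0],[0,-0.8,0.55,0,0],[0,-0.8,0.55,0,0],[0,-0.8,0.55,0,0],[0,-0.7,0.48,0,0],[0,-0.5,0.37,0,0]]}}

```text
time: 18.3
tool_pos: [0.4255, 0.2731, 0.2831]
tool_rot: [3.141, -0.001, -2.721]
contact_force: [-0.2, -0.6, -1.4]
opening: 0.0141
```

>>> {"name": "step_arm", "arguments": {"series": [[0,-0.26,0.3,-0.4,0],[0,0,0.1,-0.7,0],[0,0,0,-0.8,0],[0,0,0,-0.8,0],[0,0,0,-0.8,0],[0,0,0,-0.8,0],[0,0,0,-0.8,0],[0,0,0,-0.7,0],[0,0,0,-0.5,0],[0,0,0,-0.3,0],[0,0,0,0,0],[0,0,0,0,0]]}}

```text
time: 19.5
tool_pos: [0.4206, 0.2825, 0.1183]
tool_rot: [3.142, 0.0, -2.722]
contact_force: [-1.1, 0.5, -1.4]
opening: 0.014
```

```bash
python3 - <<'E'
from h import *
o=sensors.observe();print(o['contact_force'],o['tool_pos'],o['tool_rot'])
d=grab('scene','scene10');im=d['pixels']
cv2.imwrite('pics/s10c.png',cv2.resize(im[170:320,310:490],None,fx=4,fy=4,interpolation=cv2.INTER_CUBIC))
W=world(d);hsv=cv2.cvtColor(im,cv2.COLOR_BGR2HSV)
m=(hsv[...,1]>70)&(hsv[...,0]<30)&(W[...,2]>.012)&(W[...,2]<.08)&(abs(W[...,0]-.415)<.05)&(abs(W[...,1]-.28)<.05)
P=W[m];print(m.sum(),P.min(0),P.max(0))
E
```

```text
[-1.06858597  0.45915884 -1.37346127] [0.42055271 0.28254359 0.11833423] [ 3.14154393e+00  2.90933321e-04 -2.72153788e+00]
91 [0.42338068 0.26986382 0.04246197] [0.44244471 0.29795931 0.07980005]
```

View pics/s10c.png

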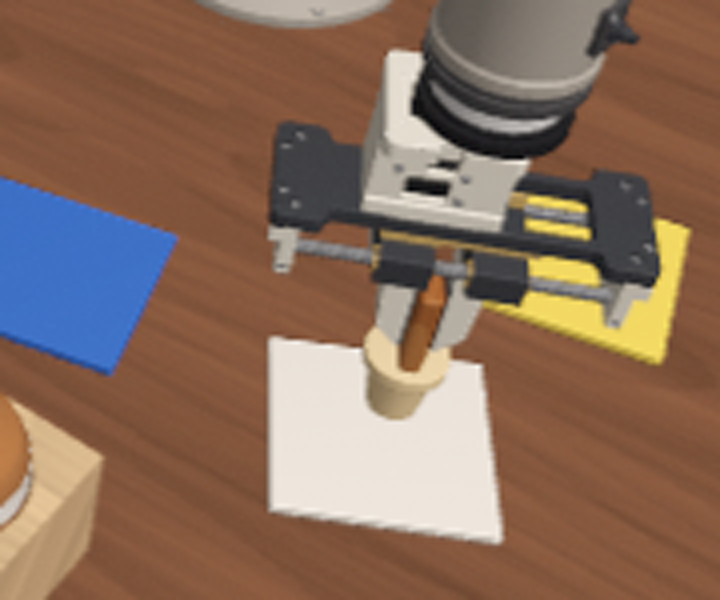

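It hangs upright above the white tile, its lower end 33 mm up. I shift 5 mm in x and lower it, slowly at the end.

>>> {"name": "step_arm", "arguments": {"series": [[0,-0.1,-0.05,-0.3,0],[0,-0.1,-0.05,-0.3,0],[0,0,0,-0.3,0],[0,0,0,-0.2,0],[0,0,0,0,0]]}}

```text
time: 20.05
tool_pos: [0.4148, 0.2798, 0.0898]
tool_rot: [3.142, -0.002, -2.721]
contact_force: [-0.1, -0.8, -1.9]
opening: 0.0142
```

>>> {"name": "step_arm", "arguments": {"series": [[0,0,0,-0.06,0],[0,0,0,-0.06,0],[0,0,0,-0.04,0],[0,0,0,0,0]]}}

```text
time: 20.45
tool_pos: [0.4153, 0.28, 0.0867]
tool_rot: [3.142, 0.0, -2.721]
contact_force: [-0.5, -0.2, -2.1]
opening: 0.0141
```

>>> {"name": "step_arm", "arguments": {"series": [[0,0,0,-0.04,0],[0,0,0,0,0]]}}

```text
time: 20.65
tool_pos: [0.4153, 0.28, 0.0857]
tool_rot: [3.142, 0.0, -2.721]
contact_force: [-0.7, 0.1, -1.0]
opening: 0.0139
```

>>> {"name": "step_arm", "arguments": {"series": [[0,0,0,-0.04,0],[0,0,0,0,0]]}}

```text
time: 20.85
tool_pos: [0.4154, 0.28, 0.0848]
tool_rot: [3.142, 0.0, -2.721]
contact_force: [0.2, -0.4, -1.4]
opening: 0.0137
```

>>> {"name": "step_arm", "arguments": {"series": [[0,0,0,-0.04,0],[0,0,0,0,0]]}}

```text
time: 21.05
tool_pos: [0.4154, 0.2801, 0.0847]
tool_rot: [3.142, 0.001, -2.721]
contact_force: [-2.0, -1.7, 9.1]
opening: 0.0141
```

>>> {"name": "step_arm", "arguments": {"series": [[0,0,0,-0.04,0],[0,0,0,0,0]]}}

```text
time: 21.25
tool_pos: [0.4157, 0.2802, 0.0847]
tool_rot: [-3.142, 0.002, -2.721]
contact_force: [-4.1, -1.8, 16.5]
opening: 0.0141
```

Touchdown at TCP z 0.0847, as expected. I relieve the pressure and open gently.

>>> {"name": "step_arm", "arguments": {"series": [[0,0,0,0.06,0],[0,0,0,0,0]]}}

```text
time: 21.45
tool_pos: [0.4155, 0.2801, 0.0847]
tool_rot: [3.141, 0.001, -2.721]
contact_force: [-1.8, 0.1, 5.6]
opening: 0.0139
```

>>> {"name": "step_arm", "arguments": {"series": [[0.16,0,0,0,0],[0.2,0,0,0,0],[0.25,0,0,0,0],[0.35,0,0,0,0],[0.5,0,0,0,0],[0.5,0,0,0,0]]}}

```text
time: 22.05
tool_pos: [0.4153, 0.28, 0.0842]
tool_rot: [3.141, -0.0, -2.721]
contact_force: [0.6, 0.5, -1.0]
opening: 0.0424
```

```bash
python3 - <<'E'
from h import *
o=sensors.observe();print(o['contact_force'],o['tool_pos'],o['opening'])
d=grab('scene','scene11');im=d['pixels']
cv2.imwrite('pics/s11c.png',cv2.resize(im[170:320,310:490],None,fx=4,fy=4,interpolation=cv2.INTER_CUBIC))
E
```

```text
[ 0.55155843  0.51897298 -1.03039487] [0.41525012 0.27998467 0.08417034] 0.0423917097054482
```

View pics/s11c.png

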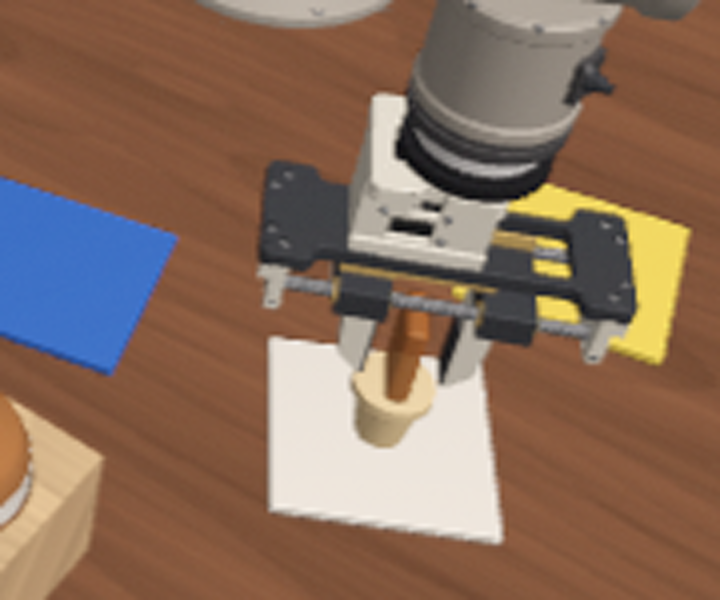

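The stopper stands upright and is released. I retreat straight up.

>>> {"name": "step_arm", "arguments": {"series": [[0.5,0,0,0.3,0],[0.5,0,0,0.6,0],[0.5,0,0,0.8,0],[0.5,0,0,1,0],[0.5,0,0,1,0],[0.5,0,0,1,0],[0.5,0,0,1,0],[0.5,-0.3,0.8,0.5,0],[0.5,-0.3,0.8,0,0],[0.5,-0.3,0.8,0,0],[0.5,0,0,0,0],[0.5,0,0,0,0]]}}

```text
time: 23.3
tool_pos: [0.3926, 0.3399, 0.2395]
tool_rot: [-3.141, 0.0, -2.72]
contact_force: [0.6, 0.4, -0.3]
opening: 0.0456
```

```bash
python3 - <<'E'
from h import *
o=sensors.observe();print(o['time'],o['contact_force'],o['tool_pos'],o['opening'])
for n in ('scene','side'):
    d=grab(n,n+'12');im=d['pixels'];W=world(d);hsv=cv2.cvtColor(im,cv2.COLOR_BGR2HSV)
    m=(hsv[...,1]>70)&(hsv[...,0]<30)&(W[...,2]>.012)&(W[...,2]<.14)&(abs(W[...,0]-.415)<.05)&(abs(W[...,1]-.28)<.05)
    P=W[m]
    for a,b in((.015,.035),(.06,.08),(.09,.105),(.107,.115)):
        s=P[(P[:,2]>a)&(P[:,2]<b)]; print(n,a,len(s),s.mean(0).round(4) if len(s) else '')
    t=P[P[:,2]>.105]; print(t[:,2].max(),cv2.minAreaRect((t[:,:2]*1000).astype(np.float32)))
    if n=='scene': cv2.imwrite('pics/s12c.png',cv2.resize(im[140:340,170:470],None,fx=2.6,fy=2.6,interpolation=cv2.INTER_CUBIC))
    else: cv2.imwrite('pics/d12c.png',cv2.resize(im[130:350,200:400],None,fx=2.7,fy=2.7,interpolation=cv2.INTER_CUBIC))
    A=np.load(n+'0.npz')['pixels'].astype(int)
    for nm,b in ({'jars':(190,205,280,270),'teapot':(185,150,235,192)} if n=='scene' else {'jars':(310,200,356,256),'teapot':(245,295,296,356)}).items():
        print(nm,abs(A-im)[b[1]:b[3],b[0]:b[2]].mean())
E
```

```text
23.3 [ 0.55743107  0.40316492 -0.25903992] [0.39258678 0.33994034 0.23950753] 0.04564560580309799
scene 0.015 55 [0.4273 0.2826 0.0258]
scene 0.06 56 [0.4254 0.2816 0.0702]
scene 0.09 41 [0.4266 0.2827 0.0973]
scene 0.107 75 [0.4163 0.2797 0.1117]
0.115225265164274 ((414.7120361328125, 278.72906494140625), (38.399051666259766, 13.275898933410645), 24.270200729370117)
jars 0.7437037037037038
teapot 0.9041269841269841
side 0.015 27 [0.4136 0.2638 0.0261]
side 0.06 47 [0.4143 0.273  0.0702]
side 0.09 35 [0.4132 0.2729 0.0972]
side 0.107 31 [0.414  0.2747 0.1114]
0.11518088464432885 ((413.879638671875, 274.4054870605469), (33.7884521484375, 15.194107055664062), 13.696270942687988)
jars 0.49585921325051757
teapot 0.5421622200792885
```

View pics/s12c.png

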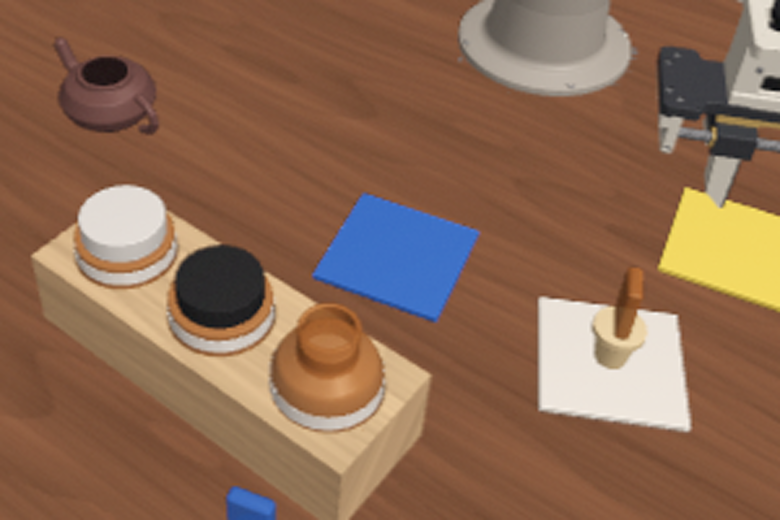

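View pics/d12c.png

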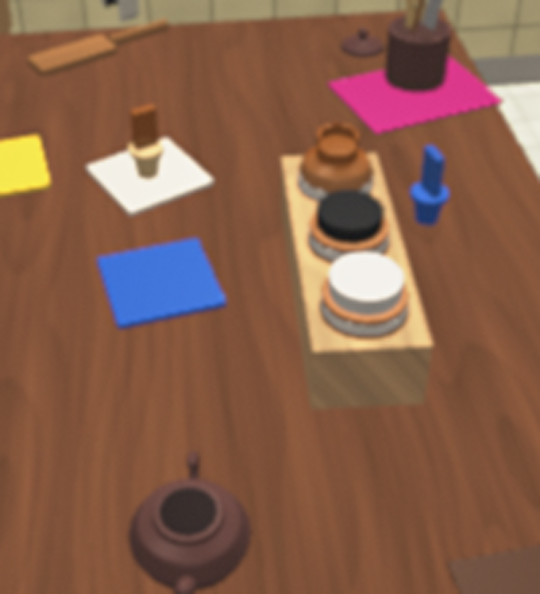

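Both views show the stopper upright on the white tile. Its top is at z≈0.112–0.115 (0.112 expected) and its axis is about (0.415,0.279). The bottle is seated, and the jars and teapot look unchanged. I hand in.

```bash
python3 -c "
from cell import hand_in
print(hand_in())"
```

```text
the job is handed in; nothing more can be done
None
```

I rocked the stopper loose, pulled it out, stood it upright on the white tile and handed the job in. No verdict was reported, so success rests on my own last checks.

- **Rocking:** I pushed the grip to −y, let it drop back level, then pushed it to +y. Each way the force fell from about 12–13 N sideways, which I took as the joint letting go, then rose to about 19–21 N at a hard stop. The holds themselves can't be seen, so this is inferred from the forces.
- **Push force:** The sideways force at those drops was a little under the stated 15–22 N. With the downward part included it was about 16 N.
- **Pulling out:** The stopper came out with little more than its own weight on the wrist, and the bottle stayed in its well.
- **Placing:** Both cameras show the stopper upright on the white tile, with its axis within about 6 mm of the tile's centre. The side view put it about 4 mm lower in y than the scene view, which is well inside the 45 mm allowed.
- **Surroundings:** The jars and teapot look the same in the before and after pictures. The gripper was clear of everything, and I handed in at about 23 s.

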